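# Turn the photometer's sample wheel by a spoke and start the reading

## Robot

A 6-joint arm with a two-finger parallel gripper is mounted at the origin on the work surface. World frame = base frame: x ahead of the robot, y to its left, z up, the work surface at z = 0. Lengths are in m, angles in rad, forces in N, time in s.
With the tool pointing down it reaches from about 0.425 to 0.95 m from the base axis. Payload 3.5 kg.
Tool frame: the origin (TCP) lies between the finger pads; the fingertips stand 19 mm ahead of it and the grasp point (between the pads) is the TCP; z points along the fingers, y is the line along which they close (so a half turn about z gives the same grasp; the last joint's range is limited). The gripper opens to 85 mm and grips with 20 to 120 N. Pads are 22 mm wide; open, the fingers measure 114 mm over their backs; the gripper's body (76 mm by 85 mm) begins 54 mm behind the grasp point. The pads swing forward as they close: fully open they stand 13 mm farther back than shut.
Start: joints at [1.139, 0.286, 1.577, -0, 1.279, -0.15], TCP at [0.188, 0.648, 0.25] pointing down, gripper open.
Joint ranges: [-2.77, 2.77], [-0.9, 2.22], [0.21, 2.48], [-1.53, 4.67], [0.24, 2.81], [-2.84, 2.84]. Speed limits (rad/s): [2.79, 2.79, 3.14, 3.14, 3.14, 3.14].

## Interface

Orientations are given as a unit quaternion [x, y, z, w].
In Python, from plant import monitor, eyes, ctrl gives the robot as it stands.
- The arm moves only by the shell command python3 -m handwheel 'ROWS' [FORCE]. ROWS is JSON, a list of rows, each a list of 7 numbers: the shift along the tool's x, y, z in units of 40 cm (1.0 is 40 cm), then the turn, a rotation vector about the tool's x, y, z in units of pi rad (1.0 is pi rad), then the opening, from -1 (shut) to 1 (fully open). A call has 1 to 12 rows; each row is the pose to reach, as a shift and turn from the pose commanded when the call began, along the tool's axes at that moment, turning the shorter way round; what a row does not reach only later rows make up. A row lasts 1/8 s, in which the tool goes at most 62.5 mm and 10.7 degrees, less where a joint would pass 70% of its speed; a pose out of reach is approached as far as the arm can. A call with a number of a shift or a turn outside -1 to 1 is refused whole. A call with a gripper value outside its range is refused whole. The fingers move at their own pace and stop on an object; FORCE is the grip in N (left out, the last holds). Time passes only in rows, so rows that repeat a pose let the fingers close. It gives the time, the measured TCP pose, the force, the opening and the grip force at its end, in the units of the state.
- monitor.get_state(): the state, without advancing time (a new reading comes with each control period).
- eyes.read_camera(name): name is "scene" or "top" or "wrist"; returns the picture (384x512x3 uint8, red, green, blue); there is no depth.
- eyes.camera_params(name): a dict with "K" (3x3 intrinsics, pixels), "R" (3x3) and "t" (3): a world point X has camera coordinates R X + t. Camera axes: x right, y down, z forward; pixel columns grow to the right and rows downward; lengths in m; the calibration is good to about 2 mm. The wrist camera is an equidistant fisheye: a pixel r from the principal point sees the ray r / f radians off the axis. A picture is of the moment at which its call begins: read the wrist's pose just before it. camera_params takes no time and is no camera call; for the wrist camera it gives the pose at the moment of the call.
- ctrl.sign_off(): hands the job in; it is judged then, once.
The state is a dict: "time": time; "qpos": joint angles; "dq": joint speeds; "joint_efforts": joint torques, N m; "eef_pos": TCP position; "tcp_rot": TCP orientation; "contact_force": force on the tool from outside, world axes, zero at the start; "wrist_torque": the same for the moment, N m; "opening": opening from 0.0 (shut) to 1.0 (fully open); "finger_force": force on a finger pad.
Only numpy, scipy, OpenCV 4.12 (cv2) and the standard library are available. Lean on these libraries where they do the work, as an engineer would, in place of code of your own. Each camera call takes 0.05 s, during which the arm holds its last target. There are 200 camera calls.

## Task

Gently push a spoke of the photometer's sample wheel round with a fingertip until the blue-capped vial stands centred in front of the reading head's window, and leave it at rest there. Only then press the green start button on the head fully down, let it come up again and back away. Do not grip the wheel, do not touch the glass vials or their caps, and leave the bottle, tube rack and tip box where they stand.

Things in the scene. Friction and masses are not known exactly. Their poses are not given: they have to be found in the camera images.
- photometer: White bench photometer, fixed to the bench. Origin on the bench under the wheel's vertical axis, z up. A round pedestal (diameter 170 mm, top 45 mm above the bench) carries the sample wheel; the reading head stands in the +y direction of this frame. A footing 70 mm wide and 30 mm high joins pedestal and head.
- window (a point): Centre of the dark window with an amber slit in the wheel-side face of the white reading head, 150 mm from the wheel's axis, 62 mm above the bench. The head is a box: in the photometer's frame x -50 to 50 mm, y 150 to 235 mm, top 85 mm above the bench; a red line on its top points to the wheel's axis.
- wheel: Sample wheel, turns both ways without stops or clicks about a vertical axis. 2 to 2.5 N at 70 mm from the axis turns it; friction stops it when the push ends. Origin on the axis, 45 mm above the bench, z up. Grey hub, radius 28 mm, top 97 mm above the bench; four spokes along +y, -x, -y, +x. Set right when its +y points along the photometer's +y. Starts 0.7 rad to half a turn off, either way.
- blue_spoke (a point): Middle of the spoke that carries the blue-capped vial (the wheel's +y), 68 mm from the axis, 71 mm above the bench. All four spokes are 8 mm thick aluminium bars, 60 to 82 mm above the bench, ending in round black vial holders (radius 16 mm, centred 120 mm from the axis, 60 to 74 mm above the bench). The gaps between spokes are open down to the pedestal, 45 mm above the bench.
- blue_vial: Glass vial with a blue cap, standing in the holder at the end of the wheel's +y spoke, 120 mm from the axis: glass 22 mm and cap 25 mm in diameter, from 74 to 112 mm above the bench. Origin under its centre, at the top of the holder. It rides with the wheel and could be lifted out, but the fingers must not touch it.
- white_vial1: Like the blue-capped vial, but with a white cap, on the wheel's -x spoke. Not to be touched.
- white_vial2: Like the blue-capped vial, but with a white cap, on the wheel's -y spoke. Not to be touched.
- white_vial3: Like the blue-capped vial, but with a white cap, on the wheel's +x spoke. Not to be touched.
- blue_cap (a point): Centre of the top of the blue cap, 120 mm from the wheel's axis and 112 mm above the bench.
- read_spot (a point): Point in front of the window, 120 mm from the wheel's axis and 62 mm above the bench, where the blue-capped vial's centre must stand (seen from above).
- start_button (a joint): Travel of the start button in m: 0 up, 0.006 fully down. A spring pushes it up; fully down takes 4 N, and the button goes straight down.
- start_button_top (a point): Centre of the top of the green start button (28 mm diameter, in a black housing on top of the reading head, 200 mm from the wheel's axis); z is where the pressing finger first touches.
- reagent_bottle: Loose clear bottle with a blue cap, 66 mm diameter, 125 mm tall; origin under its centre.
- tube_rack: Loose orange tube rack 90 x 60 mm, 52 mm tall with its small tubes; origin under its centre.
- tip_box: Loose grey and yellow pipette-tip box 85 x 60 mm, 64 mm tall; origin under its centre.

How it is judged:
By the outcome, as a careful person would: the job done as asked, in the order asked, and still so for the second after the job is handed in, with the robot touching nothing.
It also fails if it takes over 51 s, if anything falls off the work surface, if the arm or the gripper's body presses on something with over 40 N, if the wrist force passes 120 N, or if a joint passes its speed limit or range.

## Working session

There is one attempt and no reset: what is moved stays moved. The work goes in short steps, Python scripts to look and compute and a shell command to move; the robot and the scene stay as the last step left them, time stands still between calls to the robot, and variables do not carry over. Pictures are saved under pics/ and viewed, at most 10 in all, crops included, and the job is handed in when it is done.

```bash
mkdir -p pics; python3 - <<'E'
from plant import monitor, eyes
import cv2, numpy as np
print(monitor.get_state())
for n in ("scene","top"):
    im=eyes.read_camera(n); cv2.imwrite(f"pics/{n}0.png",im[:,:,::-1]); 
    p=eyes.camera_params(n); print(n,np.array(p["K"]).tolist(),np.round(p["R"],4).tolist(),np.round(p["t"],4).tolist())
E
```

```text
{'time': 0.0, 'qpos': array([ 1.13899468e+00,  2.87167461e-01,  1.57818393e+00, -3.47044729e-07,
        1.27861252e+00, -1.50013807e-01]), 'dq': array([-0.00052351, -0.00136472,  0.00120033,  0.0006951 , -0.00046388,
        0.00164779]), 'joint_efforts': array([-2.96449443e-04, -4.05979085e+01, -2.92627054e+01, -1.43333982e-04,
        5.68538773e-03, -5.72902962e-06]), 'eef_pos': array([0.18741838, 0.64781541, 0.24894218]), 'tcp_rot': array([ 1.40428085e-01,  9.90090171e-01, -1.13586345e-03, -3.39905957e-04]), 'contact_force': array([ 0.01635395,  0.02841973, -0.32216852]), 'wrist_torque': array([0.05828124, 0.0038884 , 0.01615099]), 'finger_force': 0.0, 'opening': 1.000743952752245}
scene [[494.70077565251984, 0.0, 254.33174238895367], [0.0, 494.70077565251984, 194.33324297508577], [0.0, 0.0, 1.0]] [[0.5556, 0.8312, -0.0216], [0.4837, -0.3442, -0.8047], [-0.6763, 0.4366, -0.5933]] [-0.2527, -0.2295, 1.6113]
top [[353.74779591713866, 0.0, 253.1408579598554], [0.0, 353.74779591713866, 198.90256275358905], [0.0, 0.0, 1.0]] [[-0.0115, -0.9993, -0.0357], [-0.9911, 0.0161, -0.1322], [0.1326, 0.0338, -0.9906]] [-0.0656, 0.621, 0.7435]
```

View pics/scene0.png

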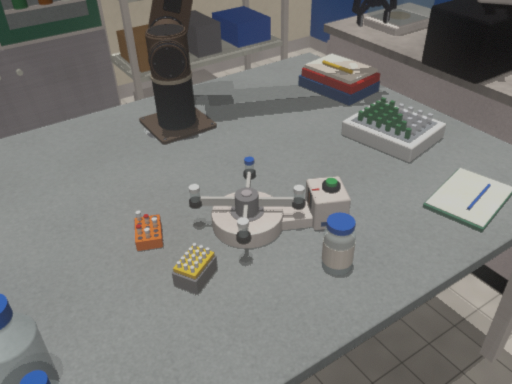

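View pics/top0.png

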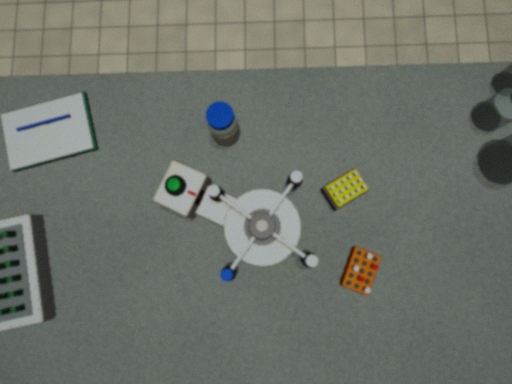

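The scene picture shows the blue vial cap at about (249,161), the hub at (247,198) and the button at (331,184). In the top picture the blue cap is at (228,274), the hub at (263,226), the white caps at (214,191), (296,178) and (312,261), and the button at (176,185). The white cap at (214,191) is near the window.

```bash
cat > h.py <<'E'
import cv2, numpy as np
from plant import monitor, eyes
def P(n):
    p=eyes.camera_params(n); return [np.array(p[k],float) for k in "KRt"]
def ray(n,uv):
    K,R,t=P(n); d=R.T@np.linalg.inv(K)@np.array([*uv,1.]); return -R.T@t,d
def onz(n,uv,z):
    c,d=ray(n,uv); return c+d*(z-c[2])/d[2]
def tri(a,b):
    A=[];B=[]
    for n,uv in (("scene",a),("top",b)):
        c,d=ray(n,uv); d/=np.linalg.norm(d); M=np.eye(3)-np.outer(d,d); A.append(M);B.append(M@c)
    x=np.linalg.lstsq(np.vstack(A),np.hstack(B),rcond=None)[0]
    return x,[np.linalg.norm(M@x-b) for M,b in zip(A,B)]
def blob(im,mask,near,r):
    m=np.zeros(mask.shape,np.uint8); cv2.circle(m,near,r,255,-1); m&=mask
    n,l,s,c=cv2.connectedComponentsWithStats(m); i=1+np.argmax(s[1:,4]); return c[i],s[i]
def hsv(im,lo,hi): return cv2.inRange(cv2.cvtColor(im,cv2.COLOR_RGB2HSV),lo,hi)
BLUE=((105,120,60),(130,255,255)); GREEN=((55,120,30),(90,255,255))
E
python3 - <<'E'
from h import *
s=cv2.imread("pics/scene0.png")[:,:,::-1].copy(); t=cv2.imread("pics/top0.png")[:,:,::-1].copy()
for nm,c,a,b in (("blue",BLUE,(249,161),(228,274)),("green",GREEN,(331,184),(176,185))):
    x=blob(s,hsv(s,*c),a,14); y=blob(t,hsv(t,*c),b,14)
    print(nm,x,y,tri(x[0],y[0]))
    print(" onz top", onz("top",y[0],.107 if nm=="blue" else .1))
W=((0,0,190),(180,60,255))
for b in ((214,191),(296,178),(312,261)):
    y=blob(t,hsv(t,(0,0,170),(180,70,255)),b,8); print(y, onz("top",y[0],.108))
print("hub",onz("top",(263,226),.097), tri((247,196),(263,226)))
cr=t[140:300,140:340]; cv2.imwrite("pics/c1.png",cv2.resize(cr,None,fx=3.7,fy=3.7,interpolation=cv2.INTER_CUBIC)[:,:,::-1])
E
```

```text
blue (array([248.75      , 159.47727273]), array([245, 157,   9,   7,  44], dtype=int32)) (array([226.56643357, 274.18881119]), array([220, 268,  14,  13, 143], dtype=int32)) (array([ 0.46303031, -0.0211445 ,  0.10909389]), [np.float64(0.0015624197947950124), np.float64(0.0015624197947950514)])
 onz top [ 0.46209459 -0.02227199  0.107     ]
green (array([331.23076923, 181.        ]), array([327, 179,  10,   5,  39], dtype=int32)) (array([173.58241758, 184.16483516]), array([166, 177,  16,  15, 182], dtype=int32)) (array([0.64578151, 0.08887703, 0.10295057]), [np.float64(0.001419113056536537), np.float64(0.0014191130565357412)])
 onz top [0.64554196 0.08838218 0.1       ]
(array([212.25757576, 190.43939394]), array([207, 186,  11,   9,  66], dtype=int32)) [0.62971856 0.00659466 0.108     ]
(array([295.92982456, 176.        ]), array([292, 172,   9,   9,  57], dtype=int32)) [ 0.65646954 -0.16393431  0.108     ]
(array([311.72727273, 260.38181818]), array([308, 257,   8,   8,  55], dtype=int32)) [ 0.48730893 -0.19021631  0.108     ]
hub [ 0.55664358 -0.09550414  0.097     ] (array([ 0.5591564 , -0.09227299,  0.08515109]), [np.float64(0.00364497390753493), np.float64(0.003644973907535023)])
```

View pics/c1.png

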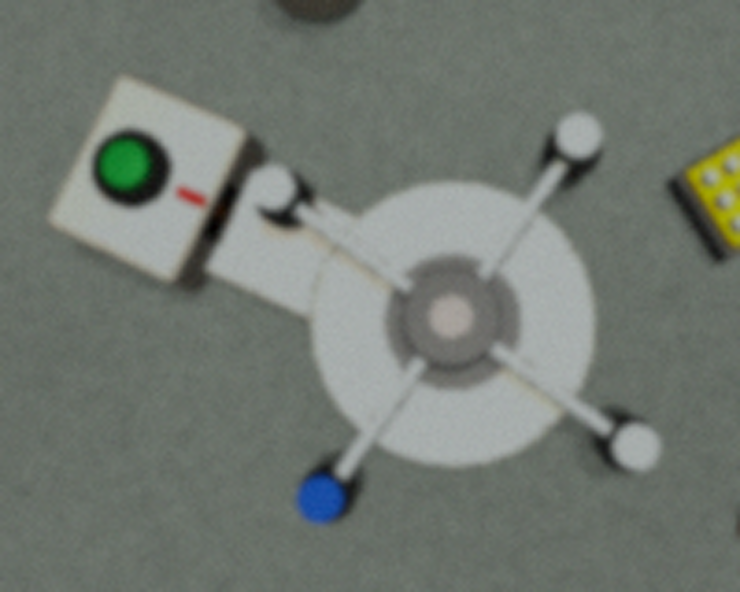

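The enlarged top view shows blue at crop (322,497), the hub at (451,317), the button at (125,163), and the red line on the head pointing at the hub. Next I fit the axis, the wheel angle and the head direction, and print the first rows.

```bash
cat >> h.py <<'E'
from scipy.spatial.transform import Rotation as Ro
from scipy.optimize import least_squares
CAPS=[(227,274),(212,190),(296,176),(312,260)]
def caps(im,guess):
    out=[]
    for i,g in enumerate(guess):
        m=hsv(im,*BLUE) if i==0 else hsv(im,(0,0,170),(180,70,255))
        out.append(onz("top",blob(im,m,tuple(int(round(v)) for v in g),11 if i==0 else 8)[0],.110)[:2])
    return np.array(out)
def fitwheel(c):  # c: blue, then cw order 90 deg each
    def f(p): return np.concatenate([c[i]-p[:2]-.12*np.array([np.cos(p[2]-i*np.pi/2),np.sin(p[2]-i*np.pi/2)]) for i in range(4)])
    b=c[0]-c.mean(0); r=least_squares(f,[*c.mean(0),np.arctan2(b[1],b[0])]); return r.x,np.abs(r.fun).max()
def rows(targets,grip,start=None):
    """targets: (x,y,z,yaw of tool y deg); start same form, tool pointing down"""
    def pose(q):
        a=np.radians(q[3]); y=np.array([np.cos(a),np.sin(a),0]); z=np.array([0,0,-1.]); return np.array(q[:3]),Ro.from_matrix(np.c_[np.cross(y,z),y,z])
    if start is None:
        s=monitor.get_state(); y=Ro.from_quat(s["tcp_rot"]).as_matrix()[:,1]; start=(*s["eef_pos"],np.degrees(np.arctan2(y[1],y[0])))
    p0,R0=pose(start)
    print("["+",".join(str([float(round(v,4))+0 for v in [*(R0.inv().apply(pose(q)[0]-p0)/.4),*((R0.inv()*pose(q)[1]).as_rotvec()/np.pi)]]+[grip]).replace(" ","") for q in targets)+"]")
def fing(ax,th,d,z,r=.066):
    t=np.radians(th); u=np.array([np.cos(t),np.sin(t)]); v=np.array([-u[1],u[0]]); p=ax+r*u+d*v; return (*p,z,th-90)
E
python3 - <<'E'
from h import *
t=cv2.imread("pics/top0.png")[:,:,::-1].copy()
c=caps(t,CAPS); p,e=fitwheel(c); print(p,np.degrees(p[2]),e)
g=onz("top",blob(t,hsv(t,*GREEN),(174,184),14)[0],.103)[:2]; print("btn",g,np.linalg.norm(g-p[:2]),np.degrees(np.arctan2(*(g-p[:2])[::-1])))
for z,a in ((.085,(178+140*3.7,191)),):
    pts=[onz("top",(140+x/3.7,140+y/3.7),.085)[:2] for x,y in ((123,76),(250,132),(178,281),(52,219),(181,190),(205,203))]
    k=np.mean(pts[:4],0)-p[:2]; print("head centre r",np.linalg.norm(k),np.degrees(np.arctan2(k[1],k[0])))
    for a,b in ((0,1),(3,2),(4,5)):
        w=pts[a]-pts[b]; print(np.degrees(np.arctan2(w[1],w[0])),np.linalg.norm(w))
th=np.degrees(p[2]); ax=p[:2]; s0=(.188,.648,.25,73.9)
rows([(.49,.28,.25,73.9)],-1,s0)
m=(.49,.28,.25,73.9); rows([fing(ax,th,.037,.20)],-1,m)
print(fing(ax,th,.037,.2))
E
```

```text
[ 0.55872873 -0.09242171  2.51447552] 144.06883502047543 0.001891079725417008
btn [0.64499999 0.08759026] 0.19961723455419694 64.39379379079982
head centre r 0.18810250674891146 64.24326553451526
65.10629125327391 0.08141647751144193
63.38028950247974 0.08138285911781948
60.86001589613519 0.015833008583805465
[[-0.9805,-0.6745,0.0,0.0,0.0,0.0,-1]]
[[-0.2367,-0.8779,0.125,0.0,0.0,0.1102,-1]]
(np.float64(0.4835749588355561), np.float64(-0.08365179567811018), 0.2, np.float64(54.06883502047543))
```

```bash
python3 -m handwheel '[[-0.98,-0.675,0,0,0,0,-1],[-0.98,-0.675,0,0,0,0,-1],[-0.98,-0.675,0,0,0,0,-1],[-0.98,-0.675,0,0,0,0,-1],[-0.98,-0.675,0,0,0,0,-1],[-0.98,-0.675,0,0,0,0,-1],[-0.98,-0.675,0,0,0,0,-1],[-0.98,-0.675,0,0,0,0,-1],[-0.98,-0.675,0,0,0,0,-1],[-0.98,-0.675,0,0,0,0,-1]]'
python3 -m handwheel '[[-0.237,-0.878,0.125,0,0,0.11,-1],[-0.237,-0.878,0.125,0,0,0.11,-1],[-0.237,-0.878,0.125,0,0,0.11,-1],[-0.237,-0.878,0.125,0,0,0.11,-1],[-0.237,-0.878,0.125,0,0,0.11,-1],[-0.237,-0.878,0.125,0,0,0.11,-1],[-0.237,-0.878,0.125,0,0,0.11,-1],[-0.237,-0.878,0.125,0,0,0.11,-1],[-0.237,-0.878,0.125,0,0,0.11,-1]]'
python3 - <<'E'
from h import *
s=monitor.get_state(); p=eyes.camera_params("wrist"); print(p["K"],s["eef_pos"],s["tcp_rot"])
im=eyes.read_camera("wrist"); t=eyes.read_camera("top"); cv2.imwrite("pics/top1.png",t[:,:,::-1])
a=cv2.resize(im,(400,300)); b=cv2.resize(t[140:300,140:340],(400,320))[:300]
cv2.imwrite("pics/w1.png",np.hstack([a,b])[:,:,::-1])
E
```

```text
time: 1.35
eef_pos: [0.4886, 0.2802, 0.2498]
tcp_rot: [0.141, 0.99, -0.0, -0.001]
contact_force: [-0.2, -0.4, -0.4]
opening: -0.001
finger_force: 0.0
time: 2.48
eef_pos: [0.4827, -0.0819, 0.2005]
tcp_rot: [0.307, 0.952, 0.0, 0.0]
contact_force: [-0.3, 0.1, -0.2]
opening: -0.003
finger_force: 0.0
[[297.31863964   0.         256.56732425]
 [  0.         297.31863964 188.97998527]
 [  0.           0.           1.        ]] [ 0.48267922 -0.08192222  0.20047129] [3.07205427e-01 9.51643210e-01 1.27815396e-04 9.62026575e-05]
```

View pics/w1.png

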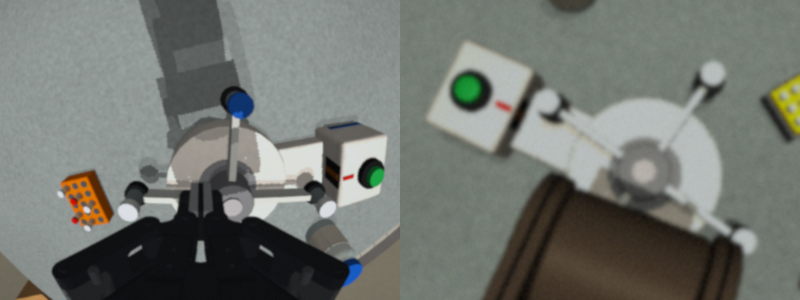

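The left half, the wrist view, shows the closed fingers at (205,190) left of the blue spoke, whose cap is at (238,103). The head is on the right at (350,165). So the fingers are on the correct (counter-clockwise) side.

```bash
python3 -m handwheel '[[0,0,0.15,0,0,0,-1],[0,0,0.3,0,0,0,-1],[0,0,0.3,0,0,0,-1],[0,0,0.3,0,0,0,-1],[0,0,0.3,0,0,0,-1]]'
python3 - <<'E'
from h import *
ax=np.array([.5587,-.0924]); th=144.07; s0=fing(ax,th,.037,.08)
A=[fing(ax,th,.026,.08),fing(ax,th,.022,.08),fing(ax,th,.0185,.08)]+[fing(ax,th-3.2*k,.0185,.08) for k in range(1,10)]
rows(A,-1,s0); rows([fing(ax,th-28.8-3.2*k,.0185,.08) for k in range(1,13)],-1,A[-1])
E
```

```text
time: 3.2
eef_pos: [0.4849, -0.0844, 0.0837]
tcp_rot: [0.308, 0.951, -0.0, 0.003]
contact_force: [-0.9, 0.3, 0.3]
opening: -0.001
finger_force: 0.0
[[0.0,0.0275,0.0,0.0,0.0,0.0,-1],[0.0,0.0375,0.0,0.0,0.0,0.0,-1],[0.0,0.0463,0.0,0.0,0.0,0.0,-1],[0.0023,0.0555,0.0,0.0,0.0,0.0178,-1],[0.0041,0.0649,0.0,0.0,0.0,0.0356,-1],[0.0054,0.0744,0.0,0.0,0.0,0.0533,-1],[0.0061,0.084,0.0,0.0,0.0,0.0711,-1],[0.0064,0.0935,0.0,0.0,0.0,0.0889,-1],[0.006,0.1031,0.0,0.0,0.0,0.1067,-1],[0.0052,0.1126,0.0,0.0,0.0,0.1244,-1],[0.0038,0.1221,0.0,0.0,0.0,0.1422,-1],[0.0019,0.1315,0.0,0.0,0.0,0.16,-1]]
[[0.0023,0.0093,0.0,0.0,0.0,0.0178,-1],[0.0041,0.0187,0.0,0.0,0.0,0.0356,-1],[0.0054,0.0282,0.0,0.0,0.0,0.0533,-1],[0.0061,0.0377,0.0,0.0,0.0,0.0711,-1],[0.0064,0.0473,0.0,0.0,0.0,0.0889,-1],[0.006,0.0568,0.0,0.0,0.0,0.1067,-1],[0.0052,0.0664,0.0,0.0,0.0,0.1244,-1],[0.0038,0.0758,0.0,0.0,0.0,0.1422,-1],[0.0019,0.0852,0.0,0.0,0.0,0.16,-1],[-0.0006,0.0945,0.0,0.0,0.0,0.1778,-1],[-0.0035,0.1036,0.0,0.0,0.0,0.1956,-1],[-0.007,0.1125,0.0,0.0,0.0,0.2133,-1]]
```

```bash
python3 -m handwheel '[[0,0.0275,0,0,0,0,-1],[0,0.0375,0,0,0,0,-1],[0,0.0463,0,0,0,0,-1],[0.0023,0.0555,0,0,0,0.0178,-1],[0.0041,0.0649,0,0,0,0.0356,-1],[0.0054,0.0744,0,0,0,0.0533,-1],[0.0061,0.084,0,0,0,0.0711,-1],[0.0064,0.0935,0,0,0,0.0889,-1],[0.006,0.1031,0,0,0,0.1067,-1],[0.0052,0.1126,0,0,0,0.1244,-1],[0.0038,0.1221,0,0,0,0.1422,-1],[0.0019,0.1315,0,0,0,0.16,-1]]'
python3 - <<'E'
from h import *
print(monitor.get_state()["wrist_torque"])
im=eyes.read_camera("wrist"); t=eyes.read_camera("top"); sc=eyes.read_camera("scene")
b=cv2.resize(sc[130:280,160:360],(400,300)); cv2.imwrite("pics/w2.png",np.hstack([cv2.resize(im,(400,300)),b])[:,:,::-1])
E
```

```text
time: 4.7
eef_pos: [0.5121, -0.0405, 0.0802]
tcp_rot: [0.536, 0.844, -0.001, -0.001]
contact_force: [-1.3, 0.8, 1.1]
opening: -0.005
finger_force: 1.2
[-0.05574537  0.32361325  0.00195649]
```

View pics/w2.png

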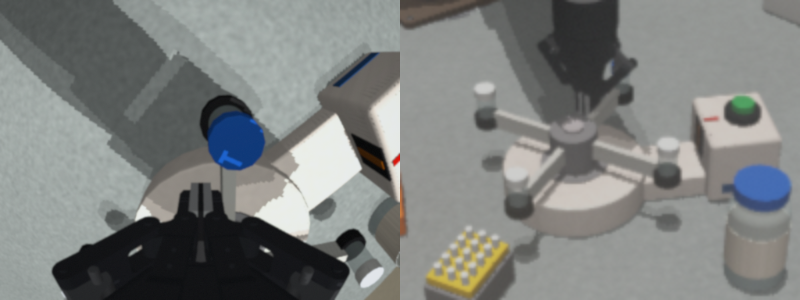

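The wrist view shows the finger on the left face of the blue spoke, with the blue cap at (236,140) and the spoke still parallel to the tool. In the scene view the wheel has turned and the finger stands clear of the vials.

```bash
python3 -m handwheel '[[0.0023,0.0093,0,0,0,0.0178,-1],[0.0041,0.0187,0,0,0,0.0356,-1],[0.0054,0.0282,0,0,0,0.0533,-1],[0.0061,0.0377,0,0,0,0.0711,-1],[0.0064,0.0473,0,0,0,0.0889,-1],[0.006,0.0568,0,0,0,0.1067,-1],[0.0052,0.0664,0,0,0,0.1244,-1],[0.0038,0.0758,0,0,0,0.1422,-1],[0.0019,0.0852,0,0,0,0.16,-1],[-0.0006,0.0945,0,0,0,0.1778,-1],[-0.0035,0.1036,0,0,0,0.1956,-1],[-0.0035,0.1036,0,0,0,0.1956,-1]]'
python3 - <<'E'
from h import *
im=eyes.read_camera("wrist"); t=eyes.read_camera("top")
cv2.imwrite("pics/top3.png",t[:,:,::-1])
b=cv2.resize(t[140:300,140:340],(400,320))[:300]; cv2.imwrite("pics/w3.png",np.hstack([cv2.resize(im,(400,300)),b])[:,:,::-1])
s=monitor.get_state();y=Ro.from_quat(s["tcp_rot"]).as_matrix()[:,1]; print(np.degrees(np.arctan2(y[1],y[0])))
E
```

```text
time: 6.35
eef_pos: [0.5504, -0.0239, 0.0798]
tcp_rot: [0.765, 0.644, -0.0, -0.001]
contact_force: [-0.3, 1.8, -0.0]
opening: 0.003
finger_force: 0.6
-9.874954180102092
```

View pics/w3.png

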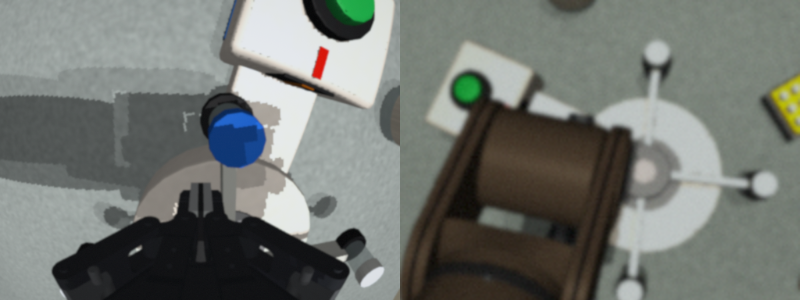

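The wrist view shows the blue cap at (237,137), approaching the head. In the top crop three white caps are visible at (657,53), (765,185) and (631,290), so I can measure the wheel angle with the arm in place.

```bash
cat >> h.py <<'E'
def wang(im,guess):  # white caps, i=1,2,3 cw from blue
    ax=np.array([.5587,-.0924]); m=hsv(im,(0,0,170),(180,70,255)); a=[]
    for i,g in guess.items():
        k=onz("top",blob(im,m,g,8)[0],.110)[:2]-ax; a.append([np.degrees(np.arctan2(k[1],k[0]))+90*i,np.linalg.norm(k)])
    a=np.array(a); a[:,0]=(a[:,0]+180)%360-180; return a
E
python3 - <<'E'
from h import *
t=cv2.imread("pics/top0.png")[:,:,::-1].copy(); print(wang(t,{1:(212,190),2:(296,176),3:(312,260)}))
t=cv2.imread("pics/top3.png")[:,:,::-1].copy(); a=wang(t,{1:(268,166),2:(322,232),3:(255,285)}); print(a,a[:,0].mean())
s=monitor.get_state(); ax=np.array([.5587,-.0924]); th=np.radians(a[:,0].mean()); k=s["eef_pos"][:2]-ax
print("r,d",k@[np.cos(th),np.sin(th)],k@[-np.sin(th),np.cos(th)])
c=144.07-28.8-35.2
rows([fing(ax,c-2*k,.0185,.08) for k in range(1,13)],-1,fing(ax,c,.0185,.08))
E
```

```text
[[1.44582019e+02 1.21524719e-01]
 [1.43765816e+02 1.20719493e-01]
 [1.43836749e+02 1.20845788e-01]]
[[82.62009426  0.12133256]
 [82.73786754  0.1210339 ]
 [82.57378064  0.12097716]] 82.64391414514229
r,d 0.06668661849374741 0.01698155336029034
[[0.0015,0.0058,0.0,0.0,0.0,0.0111,-1],[0.0028,0.0116,0.0,0.0,0.0,0.0222,-1],[0.0039,0.0175,0.0,0.0,0.0,0.0333,-1],[0.0048,0.0234,0.0,0.0,0.0,0.0444,-1],[0.0055,0.0294,0.0,0.0,0.0,0.0556,-1],[0.006,0.0353,0.0,0.0,0.0,0.0667,-1],[0.0063,0.0413,0.0,0.0,0.0,0.0778,-1],[0.0064,0.0473,0.0,0.0,0.0,0.0889,-1],[0.0062,0.0533,0.0,0.0,0.0,0.1,-1],[0.0059,0.0592,0.0,0.0,0.0,0.1111,-1],[0.0053,0.0652,0.0,0.0,0.0,0.1222,-1],[0.0045,0.0711,0.0,0.0,0.0,0.1333,-1]]
```

```bash
python3 -m handwheel '[[0.0015,0.0058,0,0,0,0.0111,-1],[0.0028,0.0116,0,0,0,0.0222,-1],[0.0039,0.0175,0,0,0,0.0333,-1],[0.0048,0.0234,0,0,0,0.0444,-1],[0.0055,0.0294,0,0,0,0.0556,-1],[0.006,0.0353,0,0,0,0.0667,-1],[0.0063,0.0413,0,0,0,0.0778,-1],[0.0063,0.0413,0,0,0,0.0778,-1],[0.0063,0.0413,0,0,0,0.0778,-1]]'
python3 - <<'E'
from h import *
for n in range(2):
    t=eyes.read_camera("top"); cv2.imwrite("pics/top4.png",t[:,:,::-1])
    def px(i):
        K,R,tt=P("top"); a=np.radians(68.5-90*i); X=R@np.array([.5587+.12*np.cos(a),-.0924+.12*np.sin(a),.11])+tt; q=K@X/X[2]; return (int(q[0]+.5),int(q[1]+.5))
    a=wang(t,{i:px(i) for i in (1,2,3)}); print(a,a[:,0].mean())
g=onz("top",blob(t,hsv(t,*GREEN),(174,184),14)[0],.103)[:2]; print(g)
E
```

```text
time: 7.58
eef_pos: [0.568, -0.0249, 0.0807]
tcp_rot: [0.838, 0.545, 0.0, 0.001]
contact_force: [-1.2, 0.8, -0.6]
opening: 0.002
finger_force: 0.5
[[67.64838929  0.12101861]
 [67.8276305   0.12107503]
 [68.98276791  0.1200566 ]] 68.152929232023
[[67.68795719  0.12102225]
 [67.76757648  0.12116165]
 [68.98276791  0.1200566 ]] 68.1461005254999
[0.64784492 0.0923663 ]
```

```bash
python3 -m handwheel '[[0.0006,0.0024,0,0,0,0.0046,-1],[0.0012,0.0048,0,0,0,0.0092,-1],[0.0018,0.0072,0,0,0,0.0139,-1],[0.0018,0.0072,0,0,0,0.0139,-1],[0.0018,0.0072,0,0,0,0.0139,-1]]'
python3 -m handwheel '[[0,-0.015,0,0,0,0,-1],[0,-0.04,0,0,0,0,-1],[0,-0.04,-0.1,0,0,0,-1],[0,-0.04,-0.25,0,0,0,-1],[0,-0.04,-0.4,0,0,0,-1],[0.2,-0.3,-0.4,0,0,0,-1],[0.3,-0.6,-0.4,0,0,0,-1],[0.3,-0.6,-0.4,0,0,0,-1],[0.3,-0.6,-0.4,0,0,0,-1],[0.3,-0.6,-0.4,0,0,0,-1]]'
python3 - <<'E'
from h import *
t=eyes.read_camera("top"); cv2.imwrite("pics/top5.png",t[:,:,::-1]); im=eyes.read_camera("wrist")
b=cv2.resize(t[140:300,140:340],(400,320))[:300]; cv2.imwrite("pics/w5.png",np.hstack([cv2.resize(im,(400,300)),b])[:,:,::-1])
E
```

```text
time: 8.3
eef_pos: [0.5708, -0.0253, 0.0806]
tcp_rot: [0.85, 0.527, 0.0, 0.0]
contact_force: [-1.7, 0.5, 1.0]
opening: -0.0
finger_force: 0.6
time: 9.55
eef_pos: [0.4062, 0.1916, 0.2399]
tcp_rot: [0.849, 0.529, 0.0, -0.0]
contact_force: [-0.5, 0.3, -0.1]
opening: -0.004
finger_force: 0.0
```

View pics/w5.png

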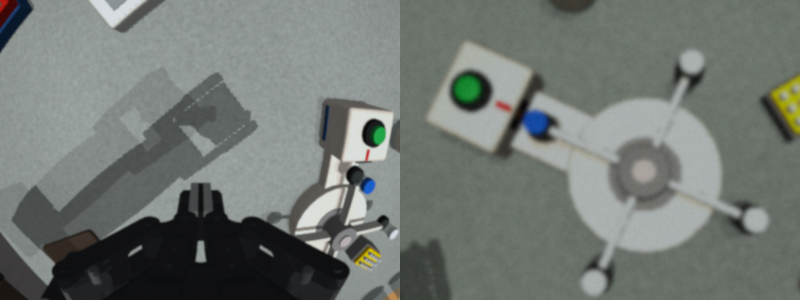

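In the top view, now unobstructed, the blue cap is at (537,123), nearly in line with the button at (467,90) and the red line at (504,106).

```bash
python3 - <<'E'
from h import *
def ang(p,ax): k=p-ax; return round(np.degrees(np.arctan2(k[1],k[0])),2),round(np.linalg.norm(k),4)
for f,g in (("top0",CAPS),("top5",[(208,202),(286,171),(317,249),(237,281)])):
    t=cv2.imread(f"pics/{f}.png")[:,:,::-1].copy(); c=caps(t,g); p,e=fitwheel(c); ax=p[:2]
    print(f,p[:2],np.degrees(p[2]),e,[ang(x,ax) for x in c])
    gb=blob(t,hsv(t,*GREEN),(174,184),14); print("btn",ang(onz("top",gb[0],.103)[:2],ax))
    m=hsv(t,(0,110,80),(8,255,255))|hsv(t,(172,110,80),(180,255,255)); rb=blob(t,m,(192,193),8); print("red",rb[1],ang(onz("top",rb[0],.085)[:2],ax))
    # black housing
    hb=blob(t,cv2.inRange(t.max(2),0,75)|hsv(t,*GREEN),(174,184),13); print("housing",hb[0],hb[1],ang(onz("top",hb[0],.092)[:2],ax))
    w=np.argwhere(hsv(t,(0,0,150),(180,70,255))>0)[:,::-1]; 
    hd=(hsv(t,(0,0,125),(180,60,255))); mm=np.zeros_like(hd); cv2.circle(mm,(181,188),34,255,-1); hd&=mm
    mm[:]=0; cv2.fillConvexPoly(mm,np.int32([(140+x/3.7,140+y/3.7) for x,y in ((118,66),(256,130),(184,289),(44,223))]),255); hd&=mm
    ct=max(cv2.findContours(hd,cv2.RETR_EXTERNAL,cv2.CHAIN_APPROX_NONE)[0],key=cv2.contourArea)
    bx=cv2.boxPoints(cv2.minAreaRect(ct)); q=np.array([onz("top",b,.085)[:2] for b in bx]); print("head",ang(q.mean(0),ax),[ang(q[i],q[(i+1)%4]) for i in range(4)])
E
```

```text
top0 [ 0.55872873 -0.09242171] 144.06883502047543 0.001891079725417008 [(np.float64(144.09), np.float64(0.119)), (np.float64(54.6), np.float64(0.1215)), (np.float64(-36.23), np.float64(0.1207)), (np.float64(-126.18), np.float64(0.1208))]
btn (np.float64(64.39), np.float64(0.1996))
red [189 191   6   4  13] (np.float64(64.28), np.float64(0.1624))
housing [175.12786885 185.10819672] [165 176  21  20 305] (np.float64(64.36), np.float64(0.1992))
head (np.float64(64.21), np.float64(0.1928)) [(np.float64(154.47), np.float64(0.1006)), (np.float64(62.35), np.float64(0.0847)), (np.float64(-26.2), np.float64(0.0995)), (np.float64(-116.95), np.float64(0.0835))]
top5 [ 0.55849061 -0.09277146] 65.26614132600997 0.0011773309922533531 [(np.float64(65.44), np.float64(0.1196)), (np.float64(-24.56), np.float64(0.1211)), (np.float64(-114.75), np.float64(0.1206)), (np.float64(154.94), np.float64(0.1207))]
btn (np.float64(64.4), np.float64(0.2001))
red [189 191   6   4  14] (np.float64(64.21), np.float64(0.1631))
housing [175.15282392 185.06976744] [166 176  20  20 301] (np.float64(64.32), np.float64(0.1996))
head (np.float64(64.19), np.float64(0.1932)) [(np.float64(154.47), np.float64(0.1006)), (np.float64(62.35), np.float64(0.0847)), (np.float64(-26.2), np.float64(0.0995)), (np.float64(-116.95), np.float64(0.0835))]
```

The head direction is 64.3° from four independent features, and the wheel is at 65.3°, about 2 mm short at the vial. I'll nudge it 1.0° more.

```bash
python3 -m handwheel '[[-0.1,0.26,0,0,0,0,-1],[-0.2,0.4,0,0,0,0,-1],[-0.3,0.56,0,0,0,0,-1],[-0.3,0.56,0,0,0,0,-1],[-0.3,0.56,0,0,0,0,-1],[-0.3,0.56,0.13,0,0,0,-1],[-0.3,0.56,0.26,0,0,0,-1],[-0.3,0.56,0.4,0,0,0,-1],[-0.3,0.56,0.4,0,0,0,-1],[-0.3,0.575,0.4,0,0,0,-1],[-0.3,0.59,0.4,0,0,0,-1],[-0.3,0.596,0.4,0,0,0,-1]]'
python3 -m handwheel '[[0,0.004,0,0,0,0,-1],[0.0003,0.0055,0,0,0,0.0028,-1],[0.0007,0.007,0,0,0,0.0056,-1],[0.0007,0.007,0,0,0,0.0056,-1],[0.0007,0.007,0,0,0,0.0056,-1]]'
python3 -m handwheel '[[0,-0.015,0,0,0,0,-1],[0,-0.04,0,0,0,0,-1],[0,-0.04,-0.1,0,0,0,-1],[0,-0.04,-0.25,0,0,0,-1],[0,-0.04,-0.4,0,0,0,-1],[0.2,-0.3,-0.4,0,0,0,-1],[0.3,-0.6,-0.4,0,0,0,-1],[0.3,-0.6,-0.4,0,0,0,-1],[0.3,-0.6,-0.4,0,0,0,-1],[0.3,-0.6,-0.4,0,0,0,-1]]'
python3 - <<'E'
from h import *
t=eyes.read_camera("top"); cv2.imwrite("pics/top6.png",t[:,:,::-1]); s=eyes.read_camera("scene")
c=caps(t,[(208,202),(286,171),(317,249),(237,281)]); p,e=fitwheel(c); print(p[:2],np.degrees(p[2]),e)
x=blob(s,hsv(s,*GREEN),(331,184),14)[0]; y=blob(t,hsv(t,*GREEN),(174,184),14)[0]; b=tri(x,y)[0]; print(b)
st=monitor.get_state(); yv=Ro.from_quat(st["tcp_rot"]).as_matrix()[:,1]; yw=np.degrees(np.arctan2(yv[1],yv[0])); print(st["eef_pos"],yw)
rows([(.6455,.0880,.2,yw),(.6455,.0880,.127,yw)],-1)
E
```

```text
time: 11.15
eef_pos: [0.571, -0.025, 0.0831]
tcp_rot: [0.85, 0.526, 0.002, 0.001]
contact_force: [-2.0, 0.9, 1.7]
opening: -0.001
finger_force: 0.9
time: 11.78
eef_pos: [0.5716, -0.0253, 0.0803]
tcp_rot: [0.855, 0.519, -0.0, -0.0]
contact_force: [-1.4, 1.3, 2.2]
opening: -0.001
finger_force: 1.1
time: 13.02
eef_pos: [0.4113, 0.1941, 0.2399]
tcp_rot: [0.853, 0.521, 0.0, -0.0]
contact_force: [0.4, -0.8, 0.3]
opening: 0.001
finger_force: 0.0
[ 0.55874207 -0.09273744] 64.69202714487668 0.0011995561504957175
[0.6457499  0.08858797 0.10299045]
[0.41344012 0.19227008 0.24031184] -27.343939045003758
[[0.0349,0.6351,0.1008,0.0,0.0,0.0,-1],[0.0349,0.6351,0.2833,0.0,0.0,0.0,-1]]
```

The wheel is at 64.7° against 64.3°, under 1 mm off at the vial and within measurement noise. The button is at (0.6455, 0.088, 0.103), and its radius of 200 mm checks. I'll go above it now.

```bash
python3 -m handwheel '[[0.035,0.635,0,0,0,0,-1],[0.035,0.635,0,0,0,0,-1],[0.035,0.635,0,0,0,0,-1],[0.035,0.635,0,0,0,0,-1],[0.035,0.635,0,0,0,0,-1],[0.035,0.635,0.1,0,0,0,-1],[0.035,0.635,0.1,0,0,0,-1],[0.035,0.635,0.1,0,0,0,-1],[0.035,0.635,0.1,0,0,0,-1]]'
python3 - <<'E'
from h import *
st=monitor.get_state(); yv=Ro.from_quat(st["tcp_rot"]).as_matrix()[:,1]; yw=np.degrees(np.arctan2(yv[1],yv[0])); print(st["eef_pos"],yw)
rows([(.6455,.0882,.135,yw),(.6455,.0882,.127,yw)],-1)
im=eyes.read_camera("wrist"); s=eyes.read_camera("scene"); cv2.imwrite("pics/w7.png",np.hstack([cv2.resize(im,(400,300)),cv2.resize(s[110:260,200:400],(400,300))])[:,:,::-1])
E
```

```text
time: 14.25
eef_pos: [0.6467, 0.087, 0.2027]
tcp_rot: [0.855, 0.519, 0.001, 0.001]
contact_force: [-0.3, 1.3, -0.7]
opening: -0.002
finger_force: 0.0
[0.64669568 0.08700362 0.20269518] -27.463791157159797
[[0.0013,-0.004,0.1692,0.0,0.0,0.0,-1],[0.0013,-0.004,0.1892,0.0,0.0,0.0,-1]]
```

View pics/w7.png

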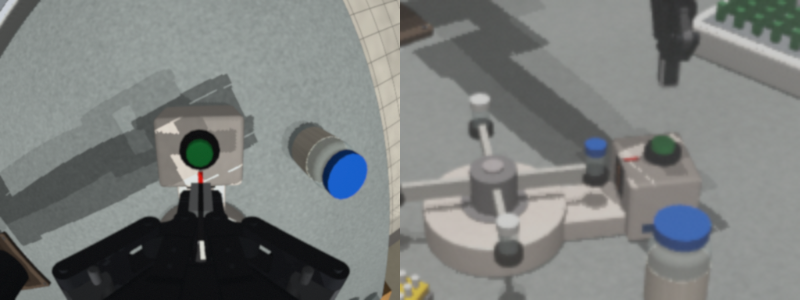

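The button, red line and fingers line up at column 200 in the wrist view, and the scene view shows the blue vial at (596,155), standing at the head. Descending onto the button.

```bash
python3 -m handwheel '[[0.001,-0.003,0.08,0,0,0,-1],[0.001,-0.003,0.16,0,0,0,-1],[0.001,-0.003,0.18,0,0,0,-1],[0.001,-0.003,0.185,0,0,0,-1],[0.001,-0.003,0.185,0,0,0,-1],[0.001,-0.003,0.185,0,0,0,-1]]'
python3 -m handwheel '[[0,0,0.004,0,0,0,-1],[0,0,0.008,0,0,0,-1],[0,0,0.012,0,0,0,-1],[0,0,0.012,0,0,0,-1]]'
python3 -m handwheel '[[0,0,0.004,0,0,0,-1],[0,0,0.008,0,0,0,-1],[0,0,0.008,0,0,0,-1]]'
```

```text
time: 15.1
eef_pos: [0.646, 0.0879, 0.128]
tcp_rot: [0.855, 0.519, 0.001, 0.001]
contact_force: [0.5, 0.0, -0.7]
opening: -0.001
finger_force: 0.0
time: 15.6
eef_pos: [0.6457, 0.0879, 0.1221]
tcp_rot: [0.855, 0.519, 0.001, 0.0]
contact_force: [1.7, 0.1, 3.3]
opening: 0.001
finger_force: 1.4
time: 15.98
eef_pos: [0.6458, 0.0879, 0.12]
tcp_rot: [0.855, 0.519, 0.001, 0.0]
contact_force: [-1.2, 0.6, 7.5]
opening: 0.002
finger_force: 3.9
```

```bash
python3 -m handwheel '[[0,0,0.004,0,0,0,-1],[0,0,0.008,0,0,0,-1],[0,0,0.008,0,0,0,-1]]'
python3 -m handwheel '[[0,0,0.004,0,0,0,-1],[0,0,0.004,0,0,0,-1],[0,0,0.004,0,0,0,-1]]'
```

```text
time: 16.35
eef_pos: [0.6459, 0.0879, 0.1198]
tcp_rot: [0.855, 0.519, 0.0, 0.0]
contact_force: [-5.7, -0.2, 17.8]
opening: 0.0
finger_force: 9.1
time: 16.73
eef_pos: [0.646, 0.0879, 0.1197]
tcp_rot: [0.855, 0.519, 0.0, 0.0]
contact_force: [-9.0, -0.5, 23.6]
opening: 0.005
finger_force: 11.7
```

The hard stop is at TCP z 0.1197 with over 20 N, so the button is bottomed. Now I release straight up and back away.

```bash
python3 -m handwheel '[[0,0,-0.02,0,0,0,-1],[0,0,-0.06,0,0,0,-1],[0,0,-0.15,0,0,0,-1],[0,0,-0.3,0,0,0,-1],[0,-0.2,-0.3,0,0,0,-1],[0,-0.4,-0.3,0,0,0,-1],[0,-0.6,-0.3,0,0,0,-1],[0,-0.6,-0.3,0,0,0,-1],[0,-0.6,-0.3,0,0,0,-1],[0,-0.6,-0.3,0,0,0,-1],[0,-0.6,-0.3,0,0,0,-1]]'
python3 - <<'E'
from h import *
t=eyes.read_camera("top"); s=eyes.read_camera("scene")
c=caps(t,[(208,202),(286,171),(317,249),(237,281)]); p,e=fitwheel(c); print(p[:2],np.degrees(p[2]),e)
print(tri(blob(s,hsv(s,*GREEN),(331,184),14)[0],blob(t,hsv(t,*GREEN),(174,184),14)[0]))
cv2.imwrite("pics/w8.png",np.hstack([cv2.resize(s[110:260,160:360],(400,300)),cv2.resize(t[140:300,140:340],(400,320))[:300]])[:,:,::-1])
E
```

```text
time: 18.1
eef_pos: [0.433, 0.1981, 0.2335]
tcp_rot: [0.855, 0.519, -0.0, 0.0]
contact_force: [0.3, 0.5, -0.4]
opening: 0.001
finger_force: 0.0
[ 0.55860843 -0.09265899] 64.73637139220783 0.001219109954684175
(array([0.64591415, 0.08855107, 0.10313135]), [np.float64(0.0013038374526217061), np.float64(0.0013038374526219694)])
```

View pics/w8.png

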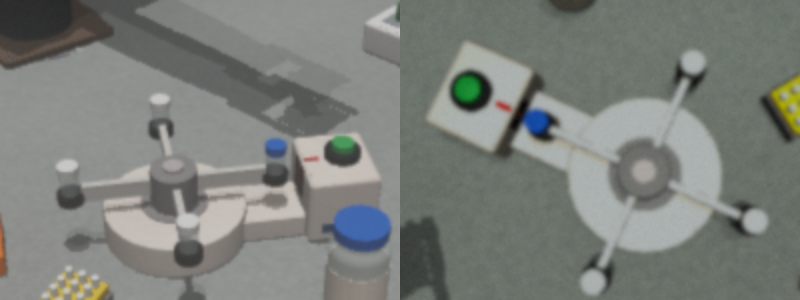

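The blue vial stands at the window (276,160 in the scene view) and the wheel is unchanged at 64.7°. The button is up again at its original height, all four vials are seated and the arm is clear.

```bash
python3 -c "
from plant import ctrl; print(ctrl.sign_off())"
```

```text
the job is handed in; nothing more can be done
None
```

The job is handed in: the blue-capped vial stands at rest in front of the window, about 1 mm off centre by camera measurement; the start button was then pressed to its stop and came back up, and the arm backed away, at about 18 s of the 51 s allowed.

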